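# Shim the short foot of a rocking dry-block heater

### The job

The white heater on the bench rocks because its front right foot hangs short of the worktop. Slide the flat shim along the worktop under that foot, then gently slide the tapered shim straight in on top of it, thin end first, just until the foot bears on it and the heater cannot rock any more. Do not jack the heater up on that foot or push it about, leave the other things alone, and let go of everything.

Things in the scene. Friction and masses are not known exactly. Their poses are not given: they have to be found in the camera images.
- heater: dry-block heater: white box 150 (x) x 190 (y) x 76 mm high, about 4.5 kg, loose on four round rubber feet 22 mm wide at x = +-55, y = +-75 mm; its underside is 19 mm above the worktop. Origin on the worktop under its centre; its front (display, knob) faces -x, left is +y, z up. It stands level on three feet; the front right one (x = -55, y = -75) is too short
- short_foot (a point): point on the worktop straight below the middle of the short foot, axes as the heater's. The foot's end hangs 9 to 14 mm above this point, different each time and not measured. Shims go in from the front, along the heater's +x. With 0.5 to 14 N up on the foot all four feet bear; above that the feet beside it lift or the heater slides
- flat_shim: plain flat steel bar, 110 (x) x 36 (y) x 6 mm thick, 0.1 kg, lying loose on the worktop; origin at the centre of its underside, z up; both ends are alike
- taper_shim: aluminium tapered shim, 120 (x) x 28 (y) mm, 0.08 kg; origin at the centre of its flat underside, z up. Thin end at x = +60 mm, 2 mm thick; the top rises evenly (1 in 8) to 9.5 mm at x = 0 and stays so to the thick end at x = -60. An upright tab to hold or push it by, 20 (x) x 14 (y) mm, stands at x = -48, y = 0, up to 38 mm above the underside
- vial_a: bystander: amber vial, 24 mm wide, 54 mm high; origin under its centre
- vial_b: bystander: amber vial, 24 mm wide, 54 mm high; origin under its centre
- marker: bystander: black marker pen, 138 mm long, lying
- bench_timer: bystander: white bench timer, 66 x 68 x 21 mm
- cutter: bystander: orange-handled cutter, 48 x 141 x 19 mm, lying
- bottle: bystander: glass reagent bottle with blue cap, 80 mm wide, 141 mm high
Mind the look-alikes: they are no part of the job. Leave any pink look-alike of the taper_shim alone.

How it is judged (in metres and radians):
On the way, in this order (a step that is already met when the one before it is completed fails the run):
1. the flat shim lies flat on the worktop under the short foot (x of short_foot in the frame of flat_shim between -0.05 and 0.05 m and y of short_foot in the frame of flat_shim between -0.013 and 0.013 m and height (world z) of flat_shim below 0.002 m and angle between flat_shim's own z axis and vertical below 0.03 rad), for 0.2 s.
2. the tapered shim on top of it takes up the foot (contact force between heater and taper_shim above 1 N and contact force between taper_shim and flat_shim above 1 N), for 0.2 s.
At the end, for the whole second after the job is handed in: flat shim on the worktop with the middle of the short foot over it, 5 mm inside its edges; tapered shim straight (0.15 rad) on top of it, the foot bearing on it with 0.5 to 14 N so that all four feet carry; heater level to 0.01 rad, the short foot within 4 mm of its place; all at rest (x of short_foot in the frame of flat_shim between -0.05 and 0.05 m and y of short_foot in the frame of flat_shim between -0.013 and 0.013 m and height (world z) of flat_shim below 0.002 m and contact force between heater and taper_shim between 0.5 and 14 N and contact force between taper_shim and flat_shim above 0.5 N and angle between heater's own z axis and vertical below 0.01 rad and angle between the x axis of taper_shim and the x axis of heater, either way round below 0.15 rad and distance of short_foot from where it was at the start of the episode below 0.004 m and linear speed of each of heater, taper_shim, flat_shim below 0.01 m/s); the robot touches nothing.
It fails at once if the foot jacked up hard: more than 14 N between the heater and the tapered shim (contact force between heater and taper_shim above 14 N).
It fails at once if the heater tipped by more than 0.04 rad (angle between heater's own z axis and vertical above 0.04 rad).
It fails at once if the heater pushed more than 12 mm away (distance of heater from where it was at the start of the episode above 0.012 m).
It fails at once if a bystander moved by more than 20 mm (distance of any of vial_a, vial_b, marker, bench_timer, cutter, bottle from where it was at the start of the episode above 0.02 m).
It also fails if it takes over 69 s, if anything falls off the work surface, if the arm or the gripper's body presses on something with over 40 N, if the wrist force passes 120 N, or if a joint passes its speed limit or range.

### The arm

A 6-joint arm with a two-finger parallel gripper is mounted at the origin on a cart in front of the work surface, level with it; the furniture and walls round the work are solid. World frame = base frame: x ahead of the robot, y to its left, z up, the work surface at z = 0. Lengths are in mm, angles in degrees, forces in N, time in s.
With the tool pointing down it reaches from about 300 to 850 mm from the base axis. Payload 4.2 kg.
Tool frame: the origin (TCP) lies at the very end of the fingers, on their centre line; the grasp point (between the pads) lies 19 mm behind it; z points along the fingers, y is the line along which they close (so a half turn about z gives the same grasp; the last joint's range is limited). The gripper opens to 91 mm and grips with 3 to 60 N. Pads are 32 mm wide; open, the fingers measure 118 mm over their backs; the gripper's body (76 mm by 178 mm) begins 60 mm behind the grasp point.
Start: joints at [63.541, 18.312, 89.639, -0, 72.044, -1.146], TCP at [245.857, 519.808, 188.176] pointing down, gripper open.
Joint ranges: [-177.97, 177.97], [-48.28, 115.42], [12.27, 149.76], [-77.06, 257.06], [2.81, 150.46], [-146.56, 146.56]. Speed limits (degrees/s): [147.25, 147.25, 180, 180, 180, 180].

### API

Orientations are given as [roll, pitch, yaw] about the fixed x, y, z axes, in that order (R = Rz(yaw) Ry(pitch) Rx(roll)).
In Python, from workcell import env, eyes gives the robot as it stands.
- The arm moves only by the tool send_rows, never from a script. Its argument "targets" is text: rows parted by semicolons, each of 7 numbers parted by spaces: the shift along the tool's x, y, z in m, then the turn, a rotation vector about the tool's x, y, z in degrees, then the opening in per cent of the stroke, from 0 (shut) to 100 (fully open). A call has 1 to 12 rows; each row is the pose to reach, as a shift and turn from the pose commanded when the call began, along the tool's axes at that moment; what a row does not reach only later rows make up. A row lasts 1/12 s, in which the tool goes at most 41.7 mm and 7.16 degrees, less where a joint would pass 70% of its speed; a pose out of reach is approached as far as the arm can. A call with a gripper value outside its range is refused whole. The fingers move at their own pace and stop on an object; "grip_force" is the grip in N (left out, the last holds). Time passes only in rows, so rows that repeat a pose let the fingers close. It gives the time, the measured TCP pose, the force, the opening and the grip force at its end, in the units of the state.
- env.state(): the state, without advancing time (a new reading comes with each control period).
- eyes.grab_frame(name): name is "scene" or "top" or "wrist"; returns a dict with "image" (400x640x3 uint8, blue, green, red), "fovy" (degrees; the focal length in pixels is half the picture's height over the tangent of half this angle, whatever the lens; pixels are square), "cx", "cy" (the principal point, pixels), "eye" and "attitude" of the camera in the world. Camera axes: x right, y up, looking along -z (the intrinsics and any distortion apply to the point x, -y, -z); pixel columns grow to the right and rows downward; lengths in mm; the calibration is good to about 2 mm. A picture is of the moment at which its call begins. There is no depth.
- env.job_done(): hands the job in; it is judged then, once.
The state is a dict: "time_s": time; "qpos": joint angles; "qvel": joint speeds; "effort": joint torques, N m; "ee_pos": TCP position; "ee_rot": TCP orientation; "force": force on the tool from outside, world axes, zero at the start; "torque": the same for the moment, N m; "gripper_width": finger opening in mm; "gripper_force": force on a finger pad.
Only numpy, scipy, OpenCV 4.12 (cv2) and the standard library are available. Lean on these libraries where they do the work, as an engineer would, in place of code of your own. Each camera call takes 0.05 s, during which the arm holds its last target. There are 200 camera calls.

## Working session

There is one attempt and no reset: what is moved stays moved. The work goes in short steps, Python scripts to look and compute and a tool call to move; the robot and the scene stay as the last step left them, time stands still between calls to the robot, and variables do not carry over. Pictures are saved under pics/ and viewed, at most 10 in all, crops included, and the job is handed in when it is done.

Besides the shell and the picture viewer there is one more tool, called after "Request:" by a JSON object that holds its "method" and its "body". send_rows: Moves the arm, as the interface text tells. Its arguments: {"type":"object","properties":{"targets":{"type":"string"},"grip_force":{"type":"number"}},"required":["targets"]}

```bash
ls; mkdir -p pics; cat > h.py <<'E'
import numpy as np, cv2
from workcell import env, eyes
E
python3 - <<'E'
from h import *
for n in ["scene","top"]:
    f=eyes.grab_frame(n); cv2.imwrite(f"pics/{n}0.png",f["image"]); print({k:v for k,v in f.items() if k!="image"})
print(env.state())
E
```

```text
pics
{'fovy': 43.71980919006547, 'cx': 323.17629271238377, 'cy': 197.06007681614145, 'eye': array([ -94.98979059, -681.78027905, 1130.22840307]), 'attitude': array([ 39.74113351,  -0.23303794, -42.86459931])}
{'fovy': 54.75673739523425, 'cx': 320.76325002213446, 'cy': 199.76042465147538, 'eye': array([ 261.10497105,  -15.5495275 , 1260.79965425]), 'attitude': array([ 10.95923097,  -0.58046192, -91.42533859])}
{'time_s': 0.1, 'qpos': array([ 6.35415438e+01,  1.83460747e+01,  8.96994589e+01, -7.89644765e-04,
        7.20420181e+01, -1.14312022e+00]), 'qvel': array([ 0.06061297, -0.12805827, -0.18831726, -0.06577749, -0.00350792,
        0.1468423 ]), 'effort': array([-4.45662763e-04, -4.13329732e+01, -2.32510632e+01,  7.28940102e-02,
        4.22227755e-02, -5.21334323e-05]), 'ee_pos': array([245.6328713 , 519.35942599, 187.42316076]), 'ee_rot': array([-1.79912451e+02, -9.95991176e-04,  1.54684907e+02]), 'force': array([-0.14037238,  0.40243931, -0.66550495]), 'torque': array([0.02933797, 0.04404016, 0.01627073]), 'gripper_force': 0.0, 'gripper_width': 91.04936356659186}
```

View pics/top0.png

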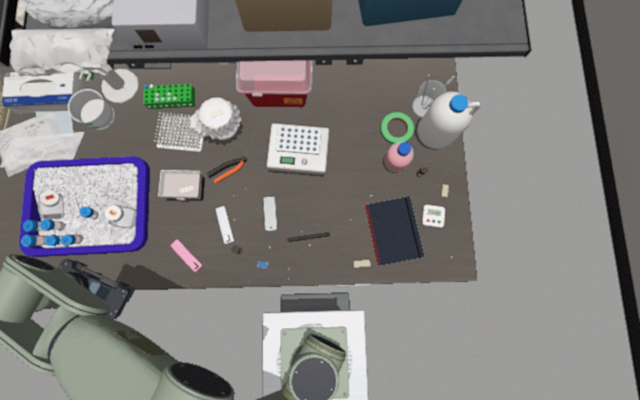

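View pics/scene0.png

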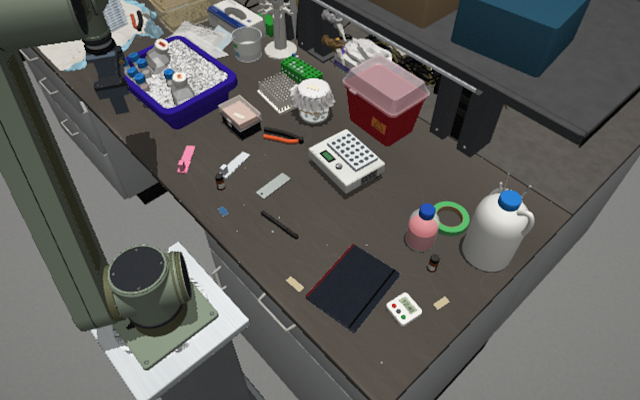

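The top view shows the heater at (298,148) with its front towards the robot. The flat shim is at (270,213), the taper shim at (225,225) with a vial near it at (237,250), and the pink look-alike at (186,255). The scene view confirms this: heater (346,160), flat shim (273,186), taper (235,165).

```bash
cat >> h.py <<'E'
from scipy.spatial.transform import Rotation as R
def rays(f,px):
    px=np.atleast_2d(px).astype(float); F=200/np.tan(np.radians(f["fovy"]/2))
    d=np.c_[(px[:,0]-f["cx"])/F,-(px[:,1]-f["cy"])/F,-np.ones(len(px))]
    return f["eye"], d@R.from_euler("xyz",f["attitude"],degrees=True).as_matrix().T
def onz(f,px,z):
    e,d=rays(f,px); return e+d*((z-e[2])/d[:,2])[:,None]
def tri(f,p,g,q):
    (a,u),(b,v)=rays(f,p),rays(g,q); out=[]
    for x,y in zip(u,v):
        s=np.linalg.lstsq(np.c_[x,-y],b-a,rcond=None)[0]; out.append(np.r_[(a+s[0]*x+b+s[1]*y)/2,np.linalg.norm(a+s[0]*x-b-s[1]*y)])
    return np.array(out)
def blob(im,mask,seed):
    n,l=cv2.connectedComponents(mask.astype(np.uint8)); k=l[seed[1],seed[0]]
    assert k>0,seed
    c=max(cv2.findContours((l==k).astype(np.uint8),0,1)[0],key=cv2.contourArea)
    return c[:,0,:]
E
python3 - <<'E'
from h import *
np.set_printoptions(precision=1,suppress=True)
f=eyes.grab_frame("top"); g=eyes.grab_frame("scene")
for n,fr in (("t",f),("s",g)):
    im=fr["image"].astype(int); lo=im.min(2)
    S=dict(t=dict(flat=(270,213,110),taper=(224,226,110),heater=(280,170,120)),s=dict(flat=(273,186,90),taper=(238,162,110),heater=(320,155,110)))[n]
    for k,(u,v,t) in S.items():
        print(n,k,im[v,u])
        try: c=blob(im,lo>t,(u,v))
        except AssertionError as e: print("miss",e); continue
        b=cv2.minAreaRect(c.astype(np.float32)); q=cv2.approxPolyDP(c,4,True)[:,0]
        print(b, q.tolist())
        for z in ((3,) if k!="heater" else (76,95)): print(z,onz(fr,cv2.boxPoints(b),z)[:,:2].tolist(), onz(fr,b[0],z))
crop=cv2.resize(f["image"][100:280,160:360],None,fx=4,fy=4*5/6 if 0 else 3.3,interpolation=2)
cr1=cv2.resize(f["image"][110:270,160:340],None,fx=3,fy=3,interpolation=2)
cv2.imwrite("pics/c1.png",cr1)
E
```

```text
t flat [211 214 210]
((269.439697265625, 213.03504943847656), (34.55757141113281, 12.725170135498047), 86.42366790771484) [[265, 196], [264, 228], [275, 230], [274, 196]]
3 [[520.8301241203808, 160.266682296393], [522.5599473501865, 118.17756376856681], [407.4416848958482, 111.40791199884157], [405.8246424452159, 152.78862224266356]] [[463.7 135.6   3. ]]
t taper [238 236 234]
((224.0033416748047, 224.6370391845703), (38.393497467041016, 11.634393692016602), 74.57783508300781) [[223, 205], [215, 211], [226, 244], [234, 239]]
3 [[485.8358592927425, 320.36403053495985], [495.35336746348275, 283.74299718200797], [372.5696764888767, 248.00444112501577], [363.44363242494006, 284.0368085663643]] [[428.7 283.9   3. ]]
t heater [86 88 91]
miss (280, 170)
s flat [181 186 180]
((272.6399841308594, 185.02000427246094), (10.79999828338623, 36.19999313354492), 53.13010025024414) [[290, 178], [282, 172], [256, 193], [264, 198]]
3 [[411.523803026129, 154.7988017814913], [531.1131718311361, 163.95124132768547], [522.5984649406231, 123.24880601777045], [405.02333239863015, 115.7050345233705]] [[466.4
[... 218 characters left out ...]
0137, 308.85805663032954], [499.61506401034524, 330.90231513727394], [491.77008799588225, 276.5371806300142], [377.0421841449565, 256.92801010846927]] [[436.6 292.9   3. ]]
s heater [217 226 225]
((346.25, 155.75001525878906), (65.05382537841797, 44.547725677490234), 45.0) [[344, 129], [309, 150], [347, 186], [384, 162]]
76 [[598.474172061815, 128.04669132931906], [766.208136445705, 165.98034571798837], [724.9816145750076, -69.7739863899559], [572.2826638494201, -92.28093236168058]] [[662.5  27.9  76. ]]
95 [[585.9761068872374, 113.45145523782548], [750.6870590718536, 150.70144427343882], [710.2035487850446, -80.80396767923583], [560.2566393204822, -102.90527861758585]] [[648.9  15.1  95. ]]
```

View pics/c1.png

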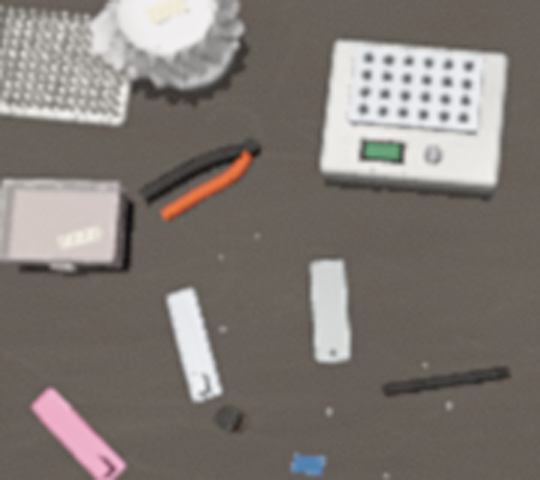

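Crop: the taper's tab is at its robot-side end (205,385), so its thin end points away towards +x. The vial is next to it at (229,418), the flat shim at (330,312), and the heater's front edge is near y=180. I'm moving to above the flat shim for a closer look.

Request:
{"method": "send_rows", "body": {"targets": "-0.342 -0.270 0 0 0 -28.5 60;-0.342 -0.270 0 0 0 -28.5 60;-0.342 -0.270 0 0 0 -28.5 60;-0.342 -0.270 0 0 0 -28.5 60;-0.342 -0.270 0 0 0 -28.5 60;-0.342 -0.270 0 0 0 -28.5 60;-0.342 -0.270 0 0 0 -28.5 60;-0.342 -0.270 0 0 0 -28.5 60;-0.342 -0.270 0 0 0 -28.5 60;-0.342 -0.270 0 0 0 -28.5 60;-0.342 -0.270 0 0 0 -28.5 60;-0.342 -0.270 0 0 0 -28.5 60"}}

```text
time_s: 1.2
ee_pos: [441.4, 125.4, 188.1]
ee_rot: [-179.9, 0.1, -177.1]
force: [0.4, 0.3, -0.6]
gripper_width: 54.7
gripper_force: 0.0
```

```bash
python3 - <<'E'
from h import *
f=eyes.grab_frame("wrist"); cv2.imwrite("pics/w1.png",f["image"]); print({k:v for k,v in f.items() if k!="image"})
np.save("w1.npy",f,allow_pickle=True)
print(env.state()["ee_pos"],env.state()["ee_rot"])
t=eyes.grab_frame("top"); print(onz(t,[[236,248]],27), onz(t,[[290,240],[326,233]],5))
E
```

```text
{'fovy': 61.27013436458092, 'cx': 322.8163524367306, 'cy': 199.7421954712529, 'eye': array([361.23743037, 121.71471057, 384.82984027]), 'attitude': array([-1.64751276e+01,  3.76662480e-02,  9.29250367e+01])}
[440.28206032 127.57162364 188.0215506 ] [-1.79999921e+02 -7.70340323e-03 -1.77087950e+02]
[[350.07415721 238.56307415  27.        ]] [[373.26033123  68.77014813   5.        ]
 [393.22328124 -48.63352772   5.        ]]
```

View pics/w1.png

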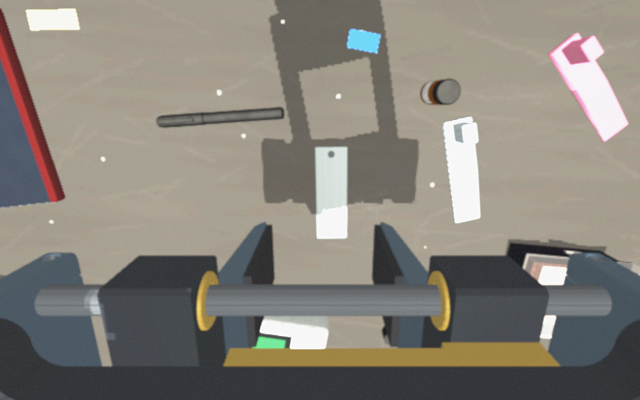

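Wrist view: the flat shim's corners are near (316,147), (347,147), (347,238) and (317,238). The taper lies at about (462,170) with its tab at (464,131), and the vial is at (440,92). The heater is mostly hidden behind the gripper, so I'll measure it from the fixed cameras.

```bash
python3 - <<'E'
from h import *
np.set_printoptions(precision=1,suppress=True)
w=eyes.grab_frame("wrist"); t=eyes.grab_frame("top"); s=eyes.grab_frame("scene")
def quad(fr,mask,seed):
    c=blob(0,mask,seed); h=cv2.convexHull(c)
    for e in np.arange(2,12,.5):
        q=cv2.approxPolyDP(h,e,True)[:,0]
        if len(q)<=4: return q,cv2.minAreaRect(c.astype(np.float32))
lo=w["image"].min(2).astype(int)
print(lo[190,330],lo[225,330],lo[190,300],lo[225,300],lo[250,300])
for nm,seed,th in (("flat",(330,190),125),("taper",(464,190),165)):
    q,b=quad(w,lo>th,seed); print(nm,q.tolist(),b)
    for z in (2,6): print(z,onz(w,q,z)[:,:2].tolist(), onz(w,b[0],z))
lt=t["image"].min(2).astype(int); ls=s["image"].min(2).astype(int)
print("front col",lt[160:178,300].tolist(),lt[160:178,320].tolist())
qt,_=quad(t,lt>120,(275,150)); qs,_=quad(s,ls>110,(320,155)); print("heater",qt.tolist(),qs.tolist())
for fr,m,seed in ((s,ls>110,(320,155)),): print(cv2.approxPolyDP(cv2.convexHull(blob(0,m,seed)),1.5,True)[:,0].tolist())
print(cv2.approxPolyDP(cv2.convexHull(blob(0,lt>120,(275,150))),1.2,True)[:,0].tolist())
a=t["image"][110:190,255:340]; b=s["image"][115:205,295:395]
cv2.imwrite("pics/c2.png",np.hstack([cv2.resize(a,(400,376),interpolation=2),cv2.resize(b,(400,376),interpolation=2)]))
E
```

```text
217 247 95 146 144
flat [[639, 0], [639, 274], [0, 276], [0, 0]] ((319.5, 141.5), (283.0, 639.0), 90.0)
2 [[245.6276906846276, 438.26704286921427], [548.7059155757763, 536.0627867109923], [593.9937076186064, -270.5870154817301], [280.38721003325344, -203.98635941542045]] [[404.1 123.8   2. ]]
6 [[246.82057449613293, 434.9884818902938], [546.7321232492745, 531.7624187430226], [591.5467312801006, -266.4592006554746], [281.2169132153044, -200.55441348049345]] [[403.7 123.8   6. ]]
taper [[467, 119], [476, 219], [452, 225], [438, 125]] ((460.2713317871094, 171.5563201904297), (104.4560775756836, 34.52658462524414), 83.2901611328125)
2 [[370.8194612960035, 285.301499763154], [486.4501489941117, 316.4872394360384], [495.6139935507696, 288.88075046233206], [378.9779043710265, 254.25854806008363]] [[429.8 287.8   2. ]]
6 [[370.7042940496927, 283.6211807412902], [485.12682850720944, 314.4810799889718], [494.1949257435166, 287.16303407289064], [378.77749462001833, 252.90257756060777]] [[429.1 286.1   6. ]]
front col [227, 225, 225, 227, 230, 230, 230, 230, 219, 185, 135, 103, 80, 59, 63, 81, 90, 91] [229, 230, 230, 230, 232, 232, 232, 232, 233, 232, 216, 172, 122, 98, 77, 59, 67, 85]
heater [[271, 124], [328, 128], [325, 171], [268, 167]] [[344, 129], [384, 162], [347, 186], [308, 149]]
[[344, 129], [347, 129], [384, 162], [384, 165], [347, 186], [308, 149]]
[[271, 124], [281, 123], [328, 128], [329, 131], [325, 171], [320, 172], [268, 167], [267, 154]]
```

View pics/c2.png

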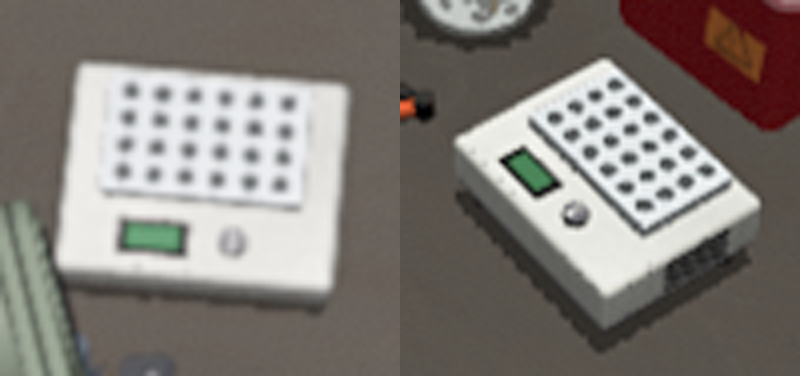

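Crop of the heater top. In the top view its corners are back-left (271.6,123.6), back-right (329.2,127.9), front-right (325.3,171.3) and front-left (267.3,167). In the scene view they are (345.8,128.9), (385,164.1), (345,184.9) and (308.8,149.2).

```bash
python3 - <<'E'
from h import *
np.set_printoptions(precision=1,suppress=True)
t=eyes.grab_frame("top"); s=eyes.grab_frame("scene"); w=eyes.grab_frame("wrist")
T=[[271.6,123.6],[329.2,127.9],[325.3,171.3],[267.3,167]]; S=[[345.8,128.9],[385,164.1],[345,184.9],[308.8,149.2]]
c=tri(t,T,s,S); print(c)
c3=c[:,:3]; z=c3[:,2].mean()
for q in (c3,onz(t,T,z),onz(s,S,z)):
    m=q[:,:2].mean(0); v=q[0]+q[1]-q[2]-q[3]; u=q[0]+q[3]-q[1]-q[2]
    ya,yb=np.degrees([np.arctan2(v[1],v[0]),np.arctan2(-u[0],u[1])]); y=np.radians((1.5*ya+1.9*yb)/3.4)
    foot=m+np.array([-55*np.cos(y)+75*np.sin(y),-55*np.sin(y)-75*np.cos(y)])
    print("size",np.linalg.norm(v)/2,np.linalg.norm(u)/2,"centre",m,z,"yaw",ya,yb,"foot",foot)
W=[[316,147],[347,147],[347.5,238],[316.5,238]]
print("flat wrist",onz(w,W,6)); print(onz(w,[[464,131]],38))
cf=[[274.5,195.5],[264.5,195.5],[264,229.5],[275.5,229.5]]
print("flat tri centre",tri(w,np.mean(W,0,keepdims=True),t,[[269.4,212.8]]))
print("taper tri", tri(w,[[452,225],[476,219]],t,[[215.5,208],[223.5,205.5]]))
E
```

```text
[[751.2 120.8  64.5   2.2]
 [730.6 -66.7  65.3   1. ]
 [582.  -49.7  73.2   1.1]
 [605.9 134.2  62.7   4.8]]
size 147.7620484810913 187.14527723192882 centre [667.4  34.6] 66.41452410007557 yaw -5.917922508647129 -6.823270189889156 foot [604.4 -33.7]
size 147.29425797220418 187.46496150401643 centre [666.7  34.7] 66.41452410007557 yaw -5.953937256579682 -5.6792533686573705 foot [604.4 -34.3]
size 145.19470717479314 182.3327219773141 centre [667.9  34.2] 66.41452410007557 yaw -6.571486065690456 -6.541256247072528 foot [604.7 -34. ]
flat wrist [[409.6 121.8   6. ]
 [407.6 156.4   6. ]
 [517.  165.6   6. ]
 [519.1 128.1   6. ]]
[[380.5 270.6  38. ]]
flat tri centre [[473.5 143.3 -44.8   4.4]]
taper tri [[498.4 313.6 -31.   22.8]
 [468.2 272.9  82.6  21.6]]
```

Flat shim (wrist): centre (463,143), yaw 4°. Short foot: about (602,-32), heater yaw −6°. Next I grip the near end of the flat shim.

Request:
{"method": "send_rows", "body": {"targets": "0.015 0.013 0.04 0 0 -1.2 60;0.015 0.013 0.08 0 0 -1.2 60;0.015 0.013 0.12 0 0 -1.2 60;0.015 0.013 0.155 0 0 -1.2 60;0.015 0.013 0.175 0 0 -1.2 60;0.015 0.013 0.183 0 0 -1.2 60;0.015 0.013 0.186 0 0 -1.2 60;0.015 0.013 0.186 0 0 -1.2 60;0.015 0.013 0.186 0 0 -1.2 60"}}

```text
time_s: 2.35
ee_pos: [425.2, 142.3, 3.4]
ee_rot: [180.0, 0.2, -175.6]
force: [0.4, -0.3, -0.3]
gripper_width: 54.6
gripper_force: 0.0
```

Request:
{"method": "send_rows", "body": {"targets": "0 0 0 0 0 0 36;0 0 0 0 0 0 30;0 0 0 0 0 0 20;0 0 0 0 0 0 10;0 0 0 0 0 0 10;0 0 0 0 0 0 10", "grip_force": 20}}

```text
time_s: 2.85
ee_pos: [424.0, 141.7, 2.3]
ee_rot: [180.0, 0.0, -175.6]
force: [0.3, -1.0, -0.5]
gripper_width: 17.3
gripper_force: 0.0
```

The fingers closed past 36 mm without touching anything, so I need to look.

```bash
python3 - <<'E'
from h import *
f=eyes.grab_frame("wrist"); s=eyes.grab_frame("scene")
cv2.imwrite("pics/w2.png",np.hstack([cv2.resize(f["image"][:,160:560],(400,400)),cv2.resize(s["image"][130:230,220:320],(400,400),interpolation=2)])); st=env.state(); print(st["ee_pos"],st["gripper_width"],st["gripper_force"],st["force"],f["eye"],f["attitude"])
E
```

```text
[423.86470619 141.62806906   2.1873811 ] 10.768697279863222 0.0 [-0.52388223  0.54179582  0.24517708] [344.08106687 135.4217191  199.09572669] [-1.64363787e+01 -8.23343807e-02  9.44247865e+01]
```

View pics/w2.png

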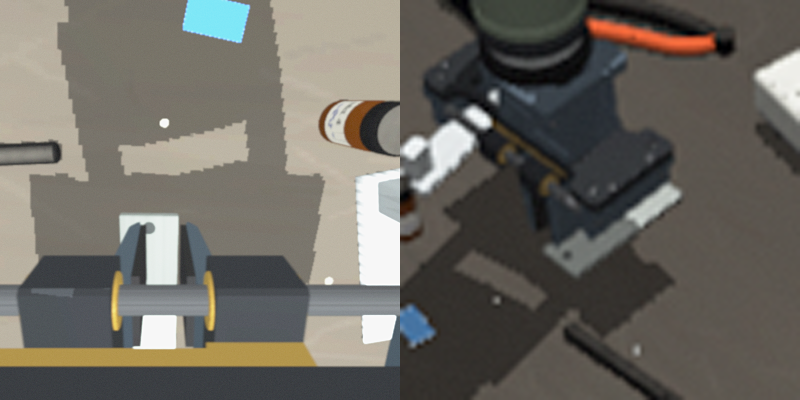

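Request:
{"method": "send_rows", "body": {"targets": "0 0 0 0 0 0 0;0 0 0 0 0 0 0;0 0 0 0 0 0 0;0 0 0 0 0 0 0"}}

```text
time_s: 3.28
ee_pos: [423.9, 141.7, 2.1]
ee_rot: [180.0, -0.0, -175.6]
force: [-1.0, -0.8, 0.5]
gripper_width: 0.3
gripper_force: 0.0
```

```bash
python3 - <<'E'
from h import *
f=eyes.grab_frame("wrist"); s=eyes.grab_frame("scene")
cv2.imwrite("pics/w3.png",np.hstack([cv2.resize(f["image"][190:350,240:400],(400,400),interpolation=2),cv2.resize(s["image"][160:210,240:290],(400,400),interpolation=2)])); st=env.state(); print(st["ee_pos"],st["gripper_width"],st["gripper_force"],st["force"])
E
```

```text
[423.87754462 141.6511027    2.1318601 ] 0.4856072981139679 0.0 [0.21628692 0.14257256 0.02228893]
```

View pics/w3.png

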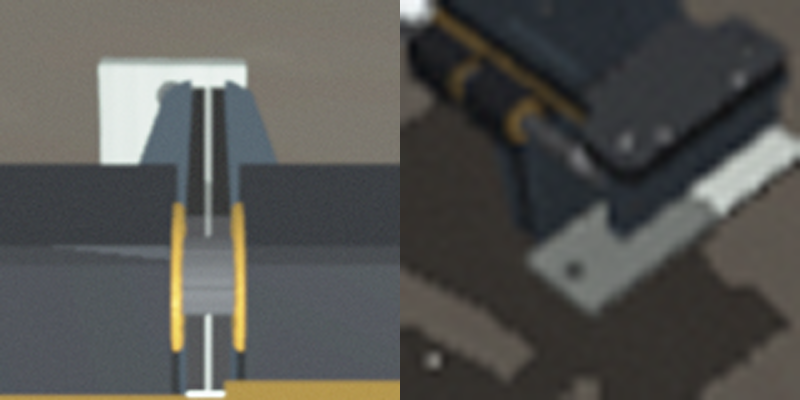

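The wrist crop shows the fingers shut above the shim, with its surface visible between them. It also shows the TCP sitting about 8 mm to the left of the shim's centre line. So the tips are higher than the shim's top, and I'll feel down to find it.

Request:
{"method": "send_rows", "body": {"targets": "0 0 0.001 0 0 0 0;0 0 0.002 0 0 0 0;0 0 0.002 0 0 0 0"}}

```text
time_s: 3.63
ee_pos: [423.7, 141.6, -0.1]
ee_rot: [-180.0, -0.0, -175.6]
force: [0.4, 0.3, 0.1]
gripper_width: 0.6
gripper_force: 0.0
```

Request:
{"method": "send_rows", "body": {"targets": "0 0 0.001 0 0 0 0;0 0 0.002 0 0 0 0;0 0 0.002 0 0 0 0"}}

```text
time_s: 3.88
ee_pos: [423.7, 141.6, -2.0]
ee_rot: [-180.0, -0.0, -175.6]
force: [0.0, -0.4, 0.4]
gripper_width: 0.6
gripper_force: 0.0
```

Request:
{"method": "send_rows", "body": {"targets": "0 0 0.001 0 0 0 0;0 0 0.002 0 0 0 0;0 0 0.003 0 0 0 0;0 0 0.003 0 0 0 0"}}

```text
time_s: 4.22
ee_pos: [423.7, 141.6, -5.0]
ee_rot: [180.0, -0.0, -175.6]
force: [-0.4, -0.3, -0.1]
gripper_width: 0.3
gripper_force: 0.0
```

Request:
{"method": "send_rows", "body": {"targets": "0 0 0.001 0 0 0 0;0 0 0.002 0 0 0 0;0 0 0.002 0 0 0 0"}}

```text
time_s: 4.47
ee_pos: [423.8, 141.6, -7.0]
ee_rot: [-180.0, -0.0, -175.6]
force: [-0.6, 0.2, -0.1]
gripper_width: 0.3
gripper_force: 0.0
```

```bash
python3 - <<'E'
from h import *
st=env.state(); print(st["ee_pos"],st["force"],st["qpos"])
E
```

```text
[423.76386833 141.61265061  -7.02763044] [-0.55714874  0.19946037 -0.07096369] [ 1.70010195e+01  2.02980434e+01  1.20935397e+02  5.14710083e-03
  3.87827232e+01 -7.73862947e+01]
```

```bash
python3 - <<'E'
from h import *
np.set_printoptions(precision=2,suppress=True)
w=np.load("w1.npy",allow_pickle=True).item(); W=[[316,147],[347,147],[347.5,238],[316.5,238]]
print(w["eye"],w["attitude"],onz(w,W,6)[:,:2].tolist())
for i in range(2):
    f=eyes.grab_frame("wrist"); print({k:v for k,v in f.items() if k!="image"})
    # shim near end edge, tip rows
    m=f["image"].min(2); print([int(x) for x in m[216,270:345:3]])
    print(onz(f,[[279.5,215],[338.5,215]],6)[:,:2], onz(f,[[279.5,215],[338.5,215]],-25)[:,:2])
E
```

```text
[361.24 121.71 384.83] [-16.48   0.04  92.93] [[412.1111673168617, 116.43306195198372], [410.33938492724315, 151.04910762214791], [519.8317156670705, 159.48192289140556], [521.7567172492968, 122.01220681994472]]
{'fovy': 61.27013436458092, 'cx': 322.8163524367306, 'cy': 199.7421954712529, 'eye': array([344.  , 135.43, 189.8 ]), 'attitude': array([-16.4 ,  -0.07,  94.43])}
[110, 108, 111, 109, 108, 108, 109, 111, 110, 109, 108, 110, 109, 110, 110, 109, 109, 109, 110, 110, 111, 107, 110, 115, 116]
[[408.94 115.72]
 [406.33 149.54]] [[419.89 112.39]
 [416.84 151.92]]
{'fovy': 61.27013436458092, 'cx': 322.8163524367306, 'cy': 199.7421954712529, 'eye': array([344.02, 135.43, 189.86]), 'attitude': array([-16.4 ,  -0.07,  94.43])}
[109, 110, 111, 110, 111, 111, 107, 110, 109, 107, 107, 112, 109, 108, 109, 109, 109, 107, 110, 114, 111, 111, 113, 113, 116]
[[409.   115.72]
 [406.39 149.56]] [[419.95 112.4 ]
 [416.91 151.94]]
```

The 7 mm offset came from my mixing pixels and camera poses while the arm was still settling. With matched data the shim's centre is (466,137), yaw 3.7°. The fingertips still seem well above the reported TCP, so I'll keep feeling down in small steps.

Request:
{"method": "send_rows", "body": {"targets": "0 0 0.001 0 0 0 0;0 0 0.002 0 0 0 0;0 0 0.003 0 0 0 0;0 0 0.003 0 0 0 0"}}

```text
time_s: 4.9
ee_pos: [423.7, 141.6, -10.1]
ee_rot: [-180.0, -0.0, -175.6]
force: [-0.4, 0.4, 0.5]
gripper_width: 0.6
gripper_force: 0.0
```

Request:
{"method": "send_rows", "body": {"targets": "0 0 0.001 0 0 0 0;0 0 0.002 0 0 0 0;0 0 0.002 0 0 0 0"}}

```text
time_s: 5.15
ee_pos: [423.7, 141.6, -12.0]
ee_rot: [-180.0, -0.0, -175.6]
force: [0.1, 0.2, 0.1]
gripper_width: 0.3
gripper_force: 0.0
```

Request:
{"method": "send_rows", "body": {"targets": "0 0 0.001 0 0 0 0;0 0 0.002 0 0 0 0;0 0 0.002 0 0 0 0"}}

```text
time_s: 5.4
ee_pos: [423.7, 141.6, -14.0]
ee_rot: [180.0, -0.0, -175.6]
force: [0.2, 0.1, 0.6]
gripper_width: 0.4
gripper_force: 0.0
```

Request:
{"method": "send_rows", "body": {"targets": "0 0 0.001 0 0 0 0;0 0 0.002 0 0 0 0;0 0 0.002 0 0 0 0"}}

```text
time_s: 5.65
ee_pos: [423.7, 141.6, -16.0]
ee_rot: [180.0, -0.0, -175.6]
force: [0.6, -0.3, 1.2]
gripper_width: 0.1
gripper_force: 0.0
```

Request:
{"method": "send_rows", "body": {"targets": "0 0 0.001 0 0 0 0;0 0 0.002 0 0 0 0;0 0 0.002 0 0 0 0"}}

```text
time_s: 5.9
ee_pos: [423.8, 141.6, -18.0]
ee_rot: [-180.0, -0.0, -175.6]
force: [0.2, 0.0, 0.6]
gripper_width: 0.6
gripper_force: 0.0
```

Request:
{"method": "send_rows", "body": {"targets": "0 0 0.001 0 0 0 0;0 0 0.002 0 0 0 0;0 0 0.002 0 0 0 0"}}

```text
time_s: 6.15
ee_pos: [424.0, 141.7, -19.5]
ee_rot: [180.0, 0.0, -175.6]
force: [-1.2, -0.4, 4.3]
gripper_width: 0.4
gripper_force: 2.1
```

Contact at a reading of −19.5 on the shim's top (6 mm), so the real tips sit about 25 mm above the reported TCP. This agrees with the wrist view, where the tip appears at row 223. I'll lift, open, shift 7 mm to the right and regrip.

Request:
{"method": "send_rows", "body": {"targets": "0 -0.002 -0.012 0 0 0 60;0 -0.007 -0.012 0 0 0.7 60;0 -0.007 -0.012 0 0 0.7 60;0 -0.007 -0.012 0 0 0.7 60;0 -0.007 -0.012 0 0 0.7 60;0 -0.007 -0.012 0 0 0.7 60;0 -0.007 -0.008 0 0 0.7 60;0 -0.007 -0.004 0 0 0.7 60;0 -0.007 0 0 0 0.7 60;0 -0.007 0.002 0 0 0.7 60;0 -0.007 0.0035 0 0 0.7 60;0 -0.007 0.0035 0 0 0.7 60"}}

```text
time_s: 7.15
ee_pos: [424.1, 134.6, -23.8]
ee_rot: [-180.0, -0.1, -176.3]
force: [-1.5, -0.0, 0.8]
gripper_width: 54.4
gripper_force: 0.0
```

Request:
{"method": "send_rows", "body": {"targets": "0 0 0 0 0 0 36;0 0 0 0 0 0 30;0 0 0 0 0 0 30;0 0 0 0 0 0 30;0 0 0 0 0 0 30", "grip_force": 20}}

```text
time_s: 7.57
ee_pos: [424.5, 134.7, -23.2]
ee_rot: [180.0, 0.0, -176.3]
force: [0.2, -0.8, 1.1]
gripper_width: 35.5
gripper_force: 20.0
```

Gripped at 35.5 mm. Next I slide the shim across to a spot in front of the foot and turn it to the heater's yaw.

Request:
{"method": "send_rows", "body": {"targets": "-0.002 -0.008 0 0 0 0.5 30;-0.004 -0.022 0 0 0 1.5 30;-0.007 -0.040 0 0 0 2.5 30;-0.010 -0.060 0 0 0 3.7 30;-0.014 -0.080 0 0 0 4.9 30;-0.018 -0.100 0 0 0 6.1 30;-0.022 -0.120 0 0 0 7.5 30;-0.025 -0.138 0 0 0 8.6 30;-0.028 -0.150 0 0 0 9.4 30;-0.029 -0.157 0 0 0 9.7 30;-0.029 -0.157 0 0 0 9.7 30;-0.029 -0.157 0 0 0 9.7 30"}}

```text
time_s: 8.57
ee_pos: [463.8, -20.6, -23.2]
ee_rot: [-180.0, 0.0, 174.0]
force: [1.4, -1.2, 1.8]
gripper_width: 35.8
gripper_force: 20.0
```

```bash
python3 - <<'E'
from h import *
for i in range(4): eyes.grab_frame("top")
f=eyes.grab_frame("wrist"); np.save("w4.npy",f,allow_pickle=True)
s=env.state(); print(s["ee_pos"],s["ee_rot"],s["gripper_width"],s["force"],f["eye"],f["attitude"])
cv2.imwrite("pics/w4.png",f["image"])
E
```

```text
[463.46454487 -19.70025076 -23.24216561] [-1.79998480e+02  1.61376240e-02  1.74050522e+02] 35.49391350481692 [-0.19351328 -0.40956099  1.68708621] [383.79539428 -11.40583544 173.54379977] [-1.64247125e+01 -6.37903880e-02  8.40919828e+01]
```

View pics/w4.png

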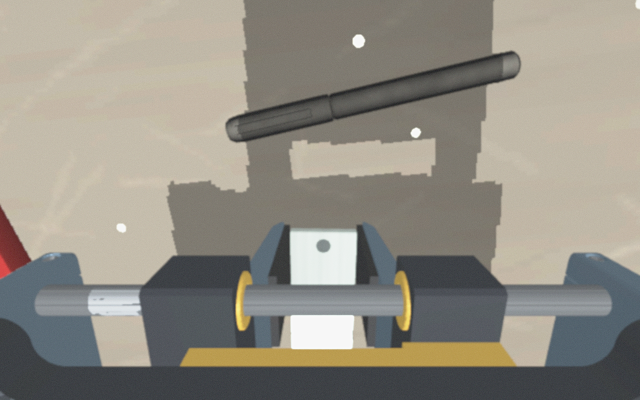

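The shim is gripped straight and centred at columns 291–356, between fingers at 285 and 362. Now I slide it straight in under the foot, estimated at (603.5,-32.5).

Request:
{"method": "send_rows", "body": {"targets": "-0.004 0.002 0 0 0 0 30;-0.011 0.002 0 0 0 0 30;-0.019 0.002 0 0 0 0 30;-0.027 0.002 0 0 0 0 30;-0.035 0.002 0 0 0 0 30;-0.043 0.002 0 0 0 0 30;-0.051 0.002 0 0 0 0 30;-0.058 0.002 0 0 0 0 30;-0.0625 0.002 0 0 0 0 30;-0.0625 0.002 0 0 0 0 30;-0.0625 0.002 0 0 0 0 30"}}

```text
time_s: 9.73
ee_pos: [524.8, -23.9, -23.3]
ee_rot: [180.0, -0.1, 174.0]
force: [-2.0, -0.7, 5.2]
gripper_width: 35.5
gripper_force: 20.0
```

Request:
{"method": "send_rows", "body": {"targets": "0 0 0 0 0 0 45;0 0 0 0 0 0 60;0 0 0 0 0 0 60;0 0 -0.005 0 0 0 60;0.01 0 -0.04 0 0 0 60;0.02 0 -0.08 0 0 0 60;0.035 0 -0.12 0 0 -7 60;0.05 0 -0.16 0 0 -14 60;0.06 0 -0.2 0 0 -21 60;0.07 0 -0.22 0 0 -28 60;0.075 0 -0.23 0 0 -35 60;0.075 0 -0.23 0 0 -42 60"}}

```text
time_s: 10.73
ee_pos: [451.8, -16.8, 210.3]
ee_rot: [-179.8, 0.3, -143.7]
force: [0.0, -0.3, 1.5]
gripper_width: 54.6
gripper_force: 0.0
```

Request:
{"method": "send_rows", "body": {"targets": "0 0 0 0 0 7 60;0 0 0 0 0 14 60;0 0 0 0 0 21 60;0 0 0 0 0 28 60;0 0 0 0 0 35 60;0 0 0 0 0 42 60;0 0 0 0 0 49 60;0 0 0 0 0 56 60;0 0 0 0 0 63 60;0 0 0 0 0 70 60;0 0 0 0 0 77 60;0 0 0 0 0 84 60"}}

```text
time_s: 11.73
ee_pos: [451.0, -16.8, 206.8]
ee_rot: [180.0, -0.0, 131.6]
force: [-0.1, -0.5, -1.0]
gripper_width: 54.6
gripper_force: 0.0
```

Request:
{"method": "send_rows", "body": {"targets": "0 0 0 0 0 7 60;0 0 0 0 0 14 60;0 0 0 0 0 21 60;0 0 0 0 0 28 60;0 0 0 0 0 35 60;0 0 0 0 0 42 60;0 0 0 0 0 49 60;0 0 0 0 0 56 60;0 0 0 0 0 63 60;0 0 0 0 0 70 60;0 0 0 0 0 77 60;0 0 0 0 0 84 60"}}

```text
time_s: 12.73
ee_pos: [451.0, -16.7, 206.8]
ee_rot: [-180.0, -0.0, 47.6]
force: [-0.2, -0.4, -0.9]
gripper_width: 54.7
gripper_force: 0.0
```

Request:
{"method": "send_rows", "body": {"targets": "0 0 0 0 0 7 60;0 0 0 0 0 14 60;0 0 0 0 0 21 60;0 0 0 0 0 28 60;0 0 0 0 0 35 60;0 0 0 0 0 42 60;0 0 0 0 0 49 60;0 0 0 0 0 54 60;0 0 0 0 0 54 60;0 0 0 0 0 54 60"}}

```text
time_s: 13.57
ee_pos: [451.1, -16.8, 206.8]
ee_rot: [-180.0, -0.0, -5.9]
force: [-0.1, 0.7, 0.6]
gripper_width: 54.4
gripper_force: 0.0
```

```bash
python3 - <<'E'
from h import *
for i in range(3): t=eyes.grab_frame("top")
f=eyes.grab_frame("wrist"); np.save("w5.npy",f,allow_pickle=True); np.save("t5.npy",t,allow_pickle=True)
s=env.state(); print(s["ee_pos"],s["ee_rot"],s["qpos"],f["eye"],f["attitude"])
cv2.imwrite("pics/w5.png",f["image"])
E
```

```text
[451.18565067 -16.81850447 206.71016183] [-1.79993951e+02 -4.94953279e-03 -5.95008438e+00] [-3.59898217e+00  6.35756681e+00  1.02746267e+02  6.18117007e-03
  7.08909729e+01  9.23490787e+01] [531.31738413 -25.19110529 403.51169078] [-1.65058782e+01  7.16761740e-02 -9.58882441e+01]
```

View pics/w5.png

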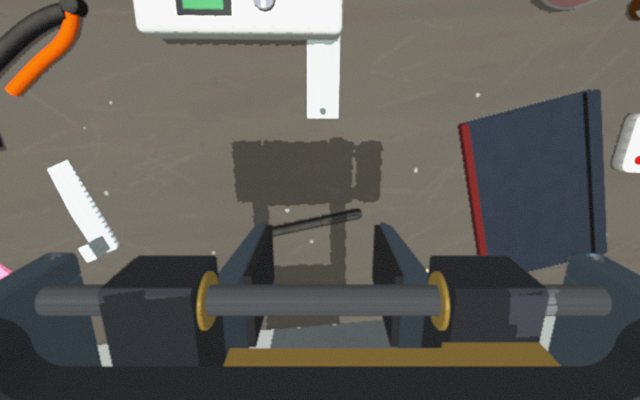

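The wrist view shows the heater's top front edge from (135,30) to (342,33). The flat shim's columns run 307–340 with its near end at row 118, under the right front corner as intended. The taper is at (82,205) with its tab near (97,246). Next I compute the relative offsets.

```bash
python3 - <<'E'
from h import *
np.set_printoptions(precision=1,suppress=True)
f=np.load("w5.npy",allow_pickle=True).item(); im=f["image"]; lo=im.min(2).astype(int)
# side edges of heater near top rows, front edge rows, shim edges
for r in (6,14,22,28): 
    x=np.where(lo[r,100:360]>150)[0]+100; print("row",r,x.min(),x.max())
for c in (160,220,280,300): print("col",c,lo[24:46,c].tolist())
for r in (60,85,110):
    x=np.where(lo[r,290:360]>190)[0]+290; print("shim",r,x.min(),x.max())
print("shim col",lo[110:124,330].tolist())
u=np.array([np.cos(np.radians(-6)),np.sin(np.radians(-6))]); v=np.array([-u[1],u[0]])
for z in (64,70,76):
    q=onz(f,[[135,33],[342,35]],z)[:,:2]; m=q.mean(0); d=q[0]-q[1]
    print(z,"w",np.linalg.norm(d),"yaw",np.degrees(np.arctan2(-d[0],d[1])),"foot from mid",m+20*u-75*v,"foot from right",q[1]+20*u+20*v)
s=onz(f,[[307,118.5],[340,118.5],[307,60],[340,60]],6)[:,:2]; n=s[:2].mean(0); k=s[2:].mean(0)-n
print("shim near end",n,np.linalg.norm(s[0]-s[1]),"yaw",np.degrees(np.arctan2(k[1],k[0])))
c=blob(0,(lo>165),(75,200)); b=cv2.minAreaRect(c.astype(np.float32)); print(b,onz(f,cv2.boxPoints(b),5)[:,:2].tolist()); 
q=cv2.approxPolyDP(c,3,True)[:,0]; print(q.tolist(),onz(f,q,5)[:,:2].tolist())
print("tab top",onz(f,[[92,247],[101,240],[97,246]],38)[:,:2].tolist())
E
```

```text
row 6 134 341
row 14 135 342
row 22 136 341
row 28 138 341
col 160 [246, 239, 240, 243, 240, 235, 225, 196, 160, 128, 117, 115, 114, 113, 111, 105, 107, 105, 105, 108, 105, 107]
col 220 [247, 247, 246, 245, 242, 238, 228, 215, 179, 143, 122, 114, 112, 113, 109, 87, 70, 64, 71, 72, 93, 104]
col 280 [247, 247, 247, 246, 244, 241, 234, 226, 202, 165, 128, 115, 112, 108, 109, 92, 76, 73, 65, 66, 74, 93]
col 300 [247, 247, 247, 246, 245, 242, 236, 227, 207, 170, 134, 115, 113, 114, 107, 99, 78, 71, 68, 63, 73, 90]
shim 60 307 339
shim 85 307 338
shim 110 307 338
shim col [244, 244, 244, 244, 244, 244, 245, 242, 192, 118, 107, 103, 105, 108]
64 w 189.48862579440382 yaw -6.404637741121348 foot from mid [608.7 -30.6] foot from right [608.  -30.3]
70 w 186.1398994157686 yaw -6.404637741121372 foot from mid [607.5 -31.9] foot from right [607.1 -29.9]
76 w 182.7911730371334 yaw -6.404637741121361 foot from mid [606.4 -33.1] foot from right [606.1 -29.5]
shim near end [510.7 -23.4] 37.817219238896456 yaw -5.855382969046818
((81.82145690917969, 207.99012756347656), (104.68153381347656, 26.836910247802734), 58.172550201416016) [[484.6134734459839, 318.28382233676774], [498.42115202572415, 285.57575619982595], [379.6353542490665, 251.51430670372736], [363.1231907876537, 286.4614420958624]]
[[47, 168], [86, 239], [101, 235], [110, 247], [107, 252], [115, 249], [115, 238], [68, 161]] [[487.1710654869264, 312.2252957795686], [392.82266186833255, 293.34548106553535], [396.2265229784972, 272.7062984663753], [378.8513050556812, 265.9771462328231], [372.38836182052876, 271.8060147346767], [375.4582760167027, 260.35488769323933], [390.3882943087639, 256.12659849631103], [492.8247106774111, 284.4870961365083]]
tab top [[393.6432948528583, 262.9914555051118], [401.2637620494253, 249.85565020587887], [394.2912473665235, 256.7491269246804]]
```

The shim is placed well: the foot is at about +41 mm along it and +2 mm across. Next I hover over the taper's tab at about (387,271), yaw 15°.

Request:
{"method": "send_rows", "body": {"targets": "-0.0934 -0.2796 0.08 0 0 -21.3 60;-0.0934 -0.2796 0.08 0 0 -21.3 60;-0.0934 -0.2796 0.08 0 0 -21.3 60;-0.0934 -0.2796 0.08 0 0 -21.3 60;-0.0934 -0.2796 0.08 0 0 -21.3 60;-0.0934 -0.2796 0.08 0 0 -21.3 60;-0.0934 -0.2796 0.08 0 0 -21.3 60;-0.0934 -0.2796 0.08 0 0 -21.3 60;-0.0934 -0.2796 0.08 0 0 -21.3 60;-0.0934 -0.2796 0.08 0 0 -21.3 60;-0.0934 -0.2796 0.08 0 0 -21.3 60;-0.0934 -0.2796 0.08 0 0 -21.3 60"}}

```text
time_s: 14.77
ee_pos: [388.1, 270.0, 127.1]
ee_rot: [180.0, -0.0, 15.2]
force: [-0.4, -0.4, -0.1]
gripper_width: 55.0
gripper_force: 0.0
```

```bash
python3 - <<'E'
from h import *
np.set_printoptions(precision=1,suppress=True)
for i in range(3): eyes.grab_frame("top")
f=eyes.grab_frame("wrist"); np.save("w6.npy",f,allow_pickle=True); im=f["image"]; lo=im.min(2).astype(int)
s=env.state(); print(s["ee_pos"],s["ee_rot"],f["eye"],f["attitude"])
n,l,st,ce=cv2.connectedComponentsWithStats((lo>150).astype(np.uint8))
for i in range(1,n):
    if 800<st[i,4]<60000: print(st[i],ce[i])
o=im.copy(); cv2.imwrite("pics/w6.png",o)
E
```

```text
[388.1 270.3 127. ] [-180.    -0.    15.2] [465.8 291.1 323.9] [-16.4   0.1 -74.8]
[ 303   68   35  140 4447] [320.6 133.8]
[ 127  138   97  118 3908] [172.9 196.6]
[ 249  316   82   33 2077] [291.8 334.2]
```

View pics/w6.png

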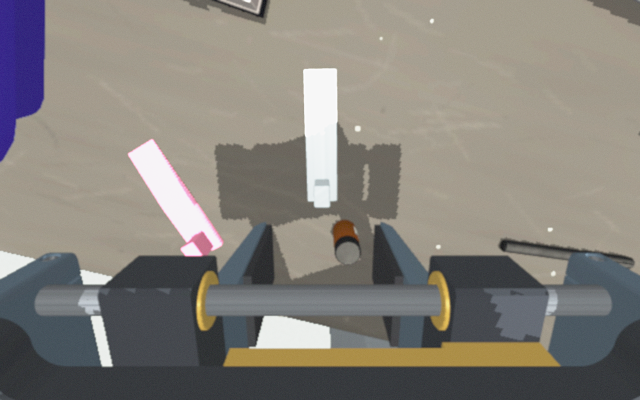

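The wrist view shows the taper's columns at 304–337, thin end at row 69 and thick end at about row 200. The tab is near (322,195), centred on the tool. The vial at (346,240) is behind the tab, clear of the fingers. Now I descend and grip the tab.

Request:
{"method": "send_rows", "body": {"targets": "0.001 0 0.03 0 0 -0.5 45;0.001 0 0.06 0 0 -0.5 45;0.001 0 0.09 0 0 -0.5 45;0.001 0 0.115 0 0 -0.5 45;0.001 0 0.13 0 0 -0.5 45;0.001 0 0.138 0 0 -0.5 45;0.001 0 0.141 0 0 -0.5 45;0.001 0 0.141 0 0 -0.5 45;0.001 0 0.141 0 0 -0.5 45"}}

```text
time_s: 15.72
ee_pos: [389.5, 271.7, -13.5]
ee_rot: [-180.0, -0.1, 15.8]
force: [0.0, -0.3, -0.3]
gripper_width: 40.9
gripper_force: 0.0
```

Request:
{"method": "send_rows", "body": {"targets": "0 0 0 0 0 0 30;0 0 0 0 0 0 20;0 0 0 0 0 0 8;0 0 0 0 0 0 8;0 0 0 0 0 0 8;0 0 0 0 0 0 8;0 0 0 0 0 0 8", "grip_force": 20}}

```text
time_s: 16.3
ee_pos: [388.8, 271.4, -14.0]
ee_rot: [-180.0, -0.0, 15.8]
force: [-0.3, -0.4, 4.2]
gripper_width: 14.1
gripper_force: 20.0
```

Tab gripped (14.1 mm). Lift and carry it to in front of the flat shim.

Request:
{"method": "send_rows", "body": {"targets": "0 0 -0.01 0 0 0 8;0 0 -0.025 0 0 0 8;0 0.01 -0.04 0 0 1 8;0.001 0.035 -0.04 0 0 3 8;0.001 0.07 -0.04 0 0 5 8;0.002 0.105 -0.04 0 0 8 8;0.003 0.14 -0.04 0 0 11 8;0.004 0.175 -0.04 0 0 14 8;0.004 0.21 -0.04 0 0 16 8;0.005 0.24 -0.04 0 0 18 8;0.006 0.27 -0.04 0 0 20 8;0.006 0.29 -0.04 0 0 21 8"}}

```text
time_s: 17.3
ee_pos: [473.9, -8.6, 25.4]
ee_rot: [180.0, -0.0, -5.4]
force: [-0.1, 0.6, -0.8]
gripper_width: 13.9
gripper_force: 20.0
```

Request:
{"method": "send_rows", "body": {"targets": "0 0.008 0 0 0 0.8 8;0 0.012 0 0 0 0.8 8;0 0.012 0 0 0 0.8 8;0 0.012 0 0 0 0.8 8"}}

```text
time_s: 17.63
ee_pos: [471.4, -17.3, 25.4]
ee_rot: [-180.0, 0.1, -6.0]
force: [0.9, 0.5, -0.7]
gripper_width: 13.9
gripper_force: 20.0
```

```bash
python3 - <<'E'
from h import *
np.set_printoptions(precision=1,suppress=True)
for i in range(2): eyes.grab_frame("top")
f=eyes.grab_frame("wrist"); np.save("w7.npy",f,allow_pickle=True); im=f["image"]; lo=im.min(2).astype(int)
s=env.state(); print(s["ee_pos"],s["ee_rot"],s["force"],s["gripper_width"],f["eye"],f["attitude"])
for r in range(0,230,12):
    x=np.where(lo[r]>190)[0]; 
    runs=np.split(x,np.where(np.diff(x)>2)[0]+1); print(r,[(int(a[0]),int(a[-1])) for a in runs if len(a)>8])
E
```

```text
[471.9 -17.1  25.6] [-180.     0.    -5.9] [-0.5  0.2 -0.1] 14.178055163459284 [552.  -25.5 222.4] [-16.5   0.1 -95.9]
0 [(0, 364)]
12 []
24 []
36 [(296, 357)]
48 [(294, 356)]
60 [(294, 356)]
72 [(294, 355)]
84 [(294, 355)]
96 [(294, 355)]
108 [(294, 354)]
120 [(295, 353)]
132 [(295, 353)]
144 [(295, 353)]
156 [(295, 353)]
168 [(295, 350)]
180 [(296, 350)]
192 [(297, 348)]
204 [(298, 348)]
216 [(298, 348)]
228 [(311, 335)]
```

Request:
{"method": "send_rows", "body": {"targets": "0 -0.0015 0.008 0 0 0 8;0 -0.0015 0.018 0 0 0 8;0 -0.0015 0.026 0 0 0 8;0 -0.0015 0.030 0 0 0 8;0 -0.0015 0.032 0 0 0 8;0 -0.0015 0.032 0 0 0 8;0 -0.0015 0.032 0 0 0 8"}}

```text
time_s: 18.37
ee_pos: [472.5, -16.6, -6.3]
ee_rot: [-180.0, -0.0, -6.0]
force: [-0.7, 0.4, -0.5]
gripper_width: 13.9
gripper_force: 20.0
```

Request:
{"method": "send_rows", "body": {"targets": "0 0 0.0005 0 0 0 8;0 0 0.0005 0 0 0 8;0 0 0.001 0 0 0 8;0 0 0.001 0 0 0 8"}}

```text
time_s: 18.7
ee_pos: [472.4, -16.6, -7.2]
ee_rot: [-180.0, -0.0, -6.0]
force: [0.6, 0.3, -0.6]
gripper_width: 13.8
gripper_force: 20.0
```

Request:
{"method": "send_rows", "body": {"targets": "0 0 0.0005 0 0 0 8;0 0 0.0005 0 0 0 8;0 0 0.0005 0 0 0 8;0 0 0.0005 0 0 0 8"}}

```text
time_s: 19.03
ee_pos: [472.4, -16.6, -7.8]
ee_rot: [-180.0, -0.0, -6.0]
force: [0.0, -0.1, -0.5]
gripper_width: 13.9
gripper_force: 20.0
```

Request:
{"method": "send_rows", "body": {"targets": "0 0 0.0005 0 0 0 8;0 0 0.0005 0 0 0 8;0 0 0.0005 0 0 0 8"}}

```text
time_s: 19.28
ee_pos: [472.3, -16.6, -8.1]
ee_rot: [-180.0, -0.0, -6.0]
force: [-1.0, 0.5, 4.4]
gripper_width: 13.7
gripper_force: 20.0
```

Request:
{"method": "send_rows", "body": {"targets": "0 0 0.0005 0 0 0 8;0 0 0.0005 0 0 0 8;0 0 0.0005 0 0 0 8"}}

```text
time_s: 19.53
ee_pos: [472.2, -16.5, -8.5]
ee_rot: [-180.0, 0.0, -6.0]
force: [-4.0, -0.0, 6.3]
gripper_width: 13.9
gripper_force: 20.0
```

Contact on the flat shim at a reading of −8.1. I'll ease the preload and drop the grip to 4 N so that slipping pads limit the push. Then I slide in up to just short of where the foot could touch.

Request:
{"method": "send_rows", "body": {"targets": "0 0 -0.0008 0 0 0 8;0 0 -0.0008 0 0 0 8;0.001 0 -0.0008 0 0 0 8;0.003 0 -0.0008 0 0 0 8;0.005 0 -0.0008 0 0 0 8;0.007 0 -0.0008 0 0 0 8;0.009 0 -0.0008 0 0 0 8;0.011 0 -0.0008 0 0 0 8;0.013 0 -0.0008 0 0 0 8;0.015 0 -0.0008 0 0 0 8;0.017 0 -0.0008 0 0 0 8;0.018 0 -0.0008 0 0 0 8", "grip_force": 4}}

```text
time_s: 20.53
ee_pos: [490.7, -18.5, -8.0]
ee_rot: [-180.0, -0.0, -6.0]
force: [-0.6, -0.2, 0.6]
gripper_width: 14.3
gripper_force: 4.0
```

Request:
{"method": "send_rows", "body": {"targets": "0.001 0 0 0 0 0 8;0.002 0 0 0 0 0 8;0.003 0 0 0 0 0 8;0.003 0 0 0 0 0 8"}}

```text
time_s: 20.87
ee_pos: [493.5, -18.8, -8.0]
ee_rot: [-180.0, -0.0, -6.0]
force: [0.4, -0.1, -0.4]
gripper_width: 14.2
gripper_force: 4.0
```

Request:
{"method": "send_rows", "body": {"targets": "0.0007 0 0 0 0 0 8;0.0014 0 0 0 0 0 8;0.002 0 0 0 0 0 8;0.002 0 0 0 0 0 8"}}

```text
time_s: 21.2
ee_pos: [495.4, -19.0, -8.0]
ee_rot: [-180.0, -0.0, -6.0]
force: [0.2, 0.6, -0.9]
gripper_width: 14.1
gripper_force: 4.0
```

Request:
{"method": "send_rows", "body": {"targets": "0.0007 0 0 0 0 0 8;0.0014 0 0 0 0 0 8;0.002 0 0 0 0 0 8;0.002 0 0 0 0 0 8"}}

```text
time_s: 21.53
ee_pos: [497.4, -19.2, -8.0]
ee_rot: [-180.0, -0.0, -6.0]
force: [0.1, -0.7, -1.3]
gripper_width: 14.1
gripper_force: 4.0
```

Request:
{"method": "send_rows", "body": {"targets": "0.0007 0 0 0 0 0 8;0.0014 0 0 0 0 0 8;0.002 0 0 0 0 0 8;0.002 0 0 0 0 0 8"}}

```text
time_s: 21.87
ee_pos: [499.4, -19.5, -8.0]
ee_rot: [-180.0, -0.0, -6.0]
force: [-0.2, -0.3, -0.9]
gripper_width: 13.5
gripper_force: 4.0
```

The reading shows the gripper carrying the taper's weight. Its centre of mass is now over the flat shim, so I let it settle and regrip lightly.

Request:
{"method": "send_rows", "body": {"targets": "0 0 0 0 0 0 20;0 0 0 0 0 0 22;0 0 0 0 0 0 22;0 0 0 0 0 0 16;0 0 0 0 0 0 8;0 0 0 0 0 0 8;0 0 0 0 0 0 8", "grip_force": 4}}

```text
time_s: 22.45
ee_pos: [499.2, -19.4, -8.0]
ee_rot: [-180.0, -0.0, -6.0]
force: [-0.6, -0.0, 1.1]
gripper_width: 14.0
gripper_force: 4.0
```

Request:
{"method": "send_rows", "body": {"targets": "0.0007 0 0 0 0 0 8;0.0014 0 0 0 0 0 8;0.002 0 0 0 0 0 8;0.002 0 0 0 0 0 8"}}

```text
time_s: 22.78
ee_pos: [501.2, -19.6, -8.0]
ee_rot: [-180.0, -0.0, -6.0]
force: [-2.1, 0.7, 1.8]
gripper_width: 14.0
gripper_force: 4.0
```

Request:
{"method": "send_rows", "body": {"targets": "0.0007 0 0 0 0 0 8;0.0014 0 0 0 0 0 8;0.002 0 0 0 0 0 8;0.002 0 0 0 0 0 8"}}

```text
time_s: 23.12
ee_pos: [503.8, -19.9, -8.1]
ee_rot: [-180.0, -0.1, -6.0]
force: [-2.1, -0.5, 1.5]
gripper_width: 14.2
gripper_force: 4.0
```

```bash
cat > av.py <<'E'
from h import *
F=[];P=[]
for i in range(6):
    f=eyes.grab_frame("scene"); s=env.state(); F.append(s["force"]); P.append(s["ee_pos"])
print(np.mean(F,0).round(2),np.std(F,0).round(2),np.mean(P,0).round(2))
E
python3 av.py
```

```text
[-0.34  0.03  0.77] [1.07 0.44 0.79] [503.75 -19.91  -8.06]
```

Request:
{"method": "send_rows", "body": {"targets": "0.0007 0 0 0 0 0 8;0.0014 0 0 0 0 0 8;0.002 0 0 0 0 0 8;0.002 0 0 0 0 0 8"}}

```text
time_s: 23.75
ee_pos: [505.2, -20.1, -8.1]
ee_rot: [-180.0, -0.0, -6.0]
force: [-1.6, 0.8, 2.2]
gripper_width: 13.8
gripper_force: 4.0
```

Request:
{"method": "send_rows", "body": {"targets": "0.0007 0 0 0 0 0 8;0.0014 0 0 0 0 0 8;0.002 0 0 0 0 0 8;0.002 0 0 0 0 0 8"}}

```text
time_s: 24.08
ee_pos: [507.6, -20.3, -8.1]
ee_rot: [-180.0, -0.0, -6.0]
force: [-1.6, 0.7, 2.6]
gripper_width: 14.2
gripper_force: 4.0
```

```bash
python3 av.py
```

```text
[-1.23  0.38  1.4 ] [0.7  0.45 0.84] [507.58 -20.32  -8.07]
```

Request:
{"method": "send_rows", "body": {"targets": "0.0005 0 0 0 0 0 8;0.001 0 0 0 0 0 8;0.0015 0 0 0 0 0 8;0.0015 0 0 0 0 0 8"}}

```text
time_s: 24.72
ee_pos: [508.7, -20.5, -8.1]
ee_rot: [-180.0, -0.0, -6.0]
force: [-0.5, 0.1, 1.3]
gripper_width: 14.1
gripper_force: 4.0
```

Request:
{"method": "send_rows", "body": {"targets": "0.0005 0 0 0 0 0 8;0.001 0 0 0 0 0 8;0.0015 0 0 0 0 0 8;0.0015 0 0 0 0 0 8"}}

```text
time_s: 25.05
ee_pos: [510.5, -20.6, -8.1]
ee_rot: [-180.0, -0.0, -6.0]
force: [-0.8, 1.2, 2.5]
gripper_width: 14.0
gripper_force: 4.0
```

```bash
python3 av.py
```

```text
[-1.08 -0.09  1.35] [0.54 0.37 0.53] [510.48 -20.62  -8.06]
```

Request:
{"method": "send_rows", "body": {"targets": "0.0005 0 0 0 0 0 8;0.001 0 0 0 0 0 8;0.0015 0 0 0 0 0 8;0.0015 0 0 0 0 0 8"}}

```text
time_s: 25.68
ee_pos: [511.9, -20.8, -8.1]
ee_rot: [-180.0, -0.0, -6.0]
force: [-0.2, -0.4, 2.3]
gripper_width: 13.9
gripper_force: 4.0
```

Request:
{"method": "send_rows", "body": {"targets": "0.0005 0 0 0 0 0 8;0.001 0 0 0 0 0 8;0.0015 0 0 0 0 0 8;0.0015 0 0 0 0 0 8"}}

```text
time_s: 26.02
ee_pos: [513.4, -20.9, -8.1]
ee_rot: [-180.0, -0.0, -6.0]
force: [-1.0, 0.3, 1.6]
gripper_width: 14.2
gripper_force: 4.0
```

```bash
python3 av.py
```

```text
[-1.11 -0.02  1.59] [0.39 0.43 0.37] [513.42 -20.93  -8.06]
```

Request:
{"method": "send_rows", "body": {"targets": "0.0005 0 0 0 0 0 8;0.001 0 0 0 0 0 8;0.0015 0 0 0 0 0 8;0.0015 0 0 0 0 0 8"}}

```text
time_s: 26.65
ee_pos: [514.8, -21.1, -8.0]
ee_rot: [-180.0, -0.0, -6.0]
force: [-1.9, 0.5, 1.8]
gripper_width: 13.7
gripper_force: 4.0
```

Request:
{"method": "send_rows", "body": {"targets": "0.0005 0 0 0 0 0 8;0.001 0 0 0 0 0 8;0.0015 0 0 0 0 0 8;0.0015 0 0 0 0 0 8"}}

```text
time_s: 26.98
ee_pos: [516.3, -21.2, -8.1]
ee_rot: [-180.0, -0.0, -6.0]
force: [-1.8, -0.1, 2.8]
gripper_width: 14.3
gripper_force: 4.0
```

```bash
python3 av.py
```

```text
[-1.26  0.18  2.1 ] [0.25 0.44 0.52] [516.32 -21.22  -8.05]
```

Request:
{"method": "send_rows", "body": {"targets": "0.0005 0 0 0 0 0 8;0.001 0 0 0 0 0 8;0.0015 0 0 0 0 0 8;0.0015 0 0 0 0 0 8"}}

```text
time_s: 27.62
ee_pos: [517.8, -21.4, -8.1]
ee_rot: [-180.0, -0.0, -6.0]
force: [-1.5, 0.6, 2.3]
gripper_width: 14.2
gripper_force: 4.0
```

Request:
{"method": "send_rows", "body": {"targets": "0.0005 0 0 0 0 0 8;0.001 0 0 0 0 0 8;0.0015 0 0 0 0 0 8;0.0015 0 0 0 0 0 8"}}

```text
time_s: 27.95
ee_pos: [519.3, -21.6, -8.1]
ee_rot: [-180.0, -0.0, -6.0]
force: [-1.8, 0.7, 3.4]
gripper_width: 14.2
gripper_force: 4.0
```

```bash
python3 av.py
```

```text
[-1.3  -0.1   2.08] [0.75 0.35 0.45] [519.29 -21.54  -8.06]
```

Request:
{"method": "send_rows", "body": {"targets": "0.0005 0 0 0 0 0 8;0.001 0 0 0 0 0 8;0.0015 0 0 0 0 0 8;0.0015 0 0 0 0 0 8"}}

```text
time_s: 28.58
ee_pos: [520.7, -21.7, -8.0]
ee_rot: [-180.0, -0.0, -6.0]
force: [-1.3, 0.4, 2.5]
gripper_width: 13.8
gripper_force: 4.0
```

Request:
{"method": "send_rows", "body": {"targets": "0.0005 0 0 0 0 0 8;0.001 0 0 0 0 0 8;0.0015 0 0 0 0 0 8;0.0015 0 0 0 0 0 8"}}

```text
time_s: 28.92
ee_pos: [522.2, -21.8, -8.1]
ee_rot: [-180.0, -0.0, -6.0]
force: [-2.2, 0.1, 3.6]
gripper_width: 13.8
gripper_force: 4.0
```

```bash
python3 av.py
```

```text
[-1.79  0.27  2.41] [0.36 0.56 0.44] [522.27 -21.86  -8.06]
```

Request:
{"method": "send_rows", "body": {"targets": "0.0005 0 0 0 0 0 8;0.001 0 0 0 0 0 8;0.0015 0 0 0 0 0 8;0.0015 0 0 0 0 0 8"}}

```text
time_s: 29.55
ee_pos: [523.7, -22.0, -8.1]
ee_rot: [-180.0, -0.0, -6.0]
force: [-2.0, 0.8, 3.1]
gripper_width: 14.0
gripper_force: 4.0
```

```bash
python3 av.py; python3 - <<'E'
from h import *
f=eyes.grab_frame("wrist"); np.save("w8.npy",f,allow_pickle=True); lo=f["image"].min(2).astype(int)
print(f["eye"].round(1))
for r in range(40,240,8): print(r,lo[r,276:372:4].tolist())
E
```

```text
[-1.42 -0.21  2.13] [0.36 0.46 0.44] [523.72 -22.02  -8.05]
[603.8 -30.5 188.8]
40 [227, 226, 225, 228, 227, 227, 227, 226, 226, 228, 229, 228, 227, 227, 227, 229, 228, 228, 227, 226, 228, 229, 229, 222]
48 [227, 225, 226, 229, 228, 229, 227, 227, 227, 228, 229, 229, 229, 230, 229, 230, 230, 228, 227, 229, 227, 229, 229, 220]
56 [226, 225, 228, 227, 227, 227, 228, 227, 228, 226, 228, 229, 228, 228, 228, 229, 229, 229, 229, 228, 227, 227, 228, 219]
64 [226, 226, 225, 225, 226, 227, 228, 228, 227, 226, 226, 228, 227, 228, 229, 228, 229, 228, 229, 229, 229, 228, 224, 218]
72 [227, 226, 227, 227, 228, 228, 228, 228, 228, 227, 227, 228, 230, 230, 230, 230, 230, 231, 230, 230, 231, 228, 228, 217]
80 [229, 228, 228, 229, 228, 227, 229, 226, 228, 228, 229, 231, 231, 230, 231, 231, 231, 232, 233, 233, 232, 232, 230, 216]
88 [228, 228, 228, 228, 228, 226, 228, 228, 229, 229, 230, 231, 231, 231, 230, 231, 232, 232, 233, 232, 232, 233, 229, 215]
96 [227, 229, 229, 228, 228, 229, 228, 228, 231, 231, 230, 230, 230, 232, 231, 231, 231, 232, 231, 231, 232, 232, 227, 214]
104 [228, 229, 228, 228, 229
[... 1288 characters left out ...]
 52, 52, 49]
192 [49, 52, 51, 44, 51, 122, 139, 142, 139, 142, 142, 144, 147, 143, 135, 139, 141, 137, 140, 111, 112, 52, 50, 51]
200 [51, 52, 50, 48, 53, 119, 142, 142, 138, 143, 143, 143, 146, 139, 135, 139, 141, 138, 139, 113, 112, 50, 54, 54]
208 [48, 49, 51, 45, 54, 114, 141, 138, 140, 138, 138, 140, 146, 138, 135, 137, 142, 137, 137, 114, 111, 53, 53, 49]
216 [52, 47, 51, 50, 51, 113, 139, 139, 137, 139, 140, 139, 146, 140, 134, 137, 137, 135, 133, 110, 105, 52, 48, 55]
224 [51, 50, 51, 50, 51, 83, 49, 88, 102, 142, 140, 140, 145, 136, 139, 118, 105, 43, 72, 110, 104, 51, 53, 52]
232 [49, 51, 52, 51, 39, 43, 43, 26, 30, 136, 135, 139, 142, 139, 133, 100, 33, 41, 46, 44, 72, 53, 53, 54]
```

The flat shim is being carried along with the taper. Its near end is now at x≈533, so the foot is at about +19 mm along it, well within limits. Continuing.

Request:
{"method": "send_rows", "body": {"targets": "0.0005 0 0 0 0 0 8;0.001 0 0 0 0 0 8;0.0015 0 0 0 0 0 8;0.0015 0 0 0 0 0 8"}}

```text
time_s: 30.23
ee_pos: [525.2, -22.2, -8.1]
ee_rot: [-180.0, -0.0, -6.0]
force: [-1.6, -0.5, 2.7]
gripper_width: 14.2
gripper_force: 4.0
```

```bash
python3 av.py
```

```text
[-2.03  0.02  2.85] [0.44 0.27 0.33] [525.17 -22.17  -8.06]
```

Request:
{"method": "send_rows", "body": {"targets": "0.0005 0 0 0 0 0 8;0.001 0 0 0 0 0 8;0.0015 0 0 0 0 0 8;0.0015 0 0 0 0 0 8"}}

```text
time_s: 30.87
ee_pos: [526.7, -22.3, -8.0]
ee_rot: [-180.0, -0.0, -6.0]
force: [-1.0, 0.1, 2.6]
gripper_width: 14.3
gripper_force: 4.0
```

```bash
python3 av.py
```

```text
[-1.7   0.41  3.26] [0.35 0.47 0.75] [526.68 -22.32  -8.06]
```

Request:
{"method": "send_rows", "body": {"targets": "0.0005 0 0 0 0 0 8;0.001 0 0 0 0 0 8;0.0015 0 0 0 0 0 8;0.0015 0 0 0 0 0 8"}}

```text
time_s: 31.5
ee_pos: [528.2, -22.5, -8.0]
ee_rot: [-180.0, -0.0, -6.0]
force: [-2.2, 0.9, 2.5]
gripper_width: 14.1
gripper_force: 4.0
```

```bash
python3 av.py
```

```text
[-2.1  -0.07  3.32] [0.33 0.29 0.45] [528.17 -22.48  -8.06]
```

Request:
{"method": "send_rows", "body": {"targets": "0.0005 0 0 0 0 0 8;0.001 0 0 0 0 0 8;0.0015 0 0 0 0 0 8;0.0015 0 0 0 0 0 8"}}

```text
time_s: 32.13
ee_pos: [529.7, -22.6, -8.1]
ee_rot: [-180.0, -0.0, -6.0]
force: [-1.8, 0.1, 3.5]
gripper_width: 13.8
gripper_force: 4.0
```

```bash
python3 av.py
```

```text
[-1.92  0.65  2.99] [0.62 0.45 0.33] [529.68 -22.64  -8.05]
```

Request:
{"method": "send_rows", "body": {"targets": "0.0005 0 0 0 0 0 8;0.001 0 0 0 0 0 8;0.0015 0 0 0 0 0 8;0.0015 0 0 0 0 0 8"}}

```text
time_s: 32.77
ee_pos: [531.1, -22.8, -8.1]
ee_rot: [-180.0, -0.0, -6.0]
force: [-2.7, -0.5, 3.1]
gripper_width: 14.0
gripper_force: 4.0
```

```bash
python3 av.py
```

```text
[-2.52  0.21  3.54] [0.63 0.37 0.21] [531.17 -22.8   -8.05]
```

Request:
{"method": "send_rows", "body": {"targets": "0.0005 0 0 0 0 0 8;0.001 0 0 0 0 0 8;0.0015 0 0 0 0 0 8;0.0015 0 0 0 0 0 8"}}

```text
time_s: 33.4
ee_pos: [532.6, -22.9, -8.1]
ee_rot: [-180.0, -0.0, -6.0]
force: [-2.1, -0.1, 3.1]
gripper_width: 14.0
gripper_force: 4.0
```

```bash
python3 av.py
```

```text
[-2.43  0.09  3.4 ] [0.54 0.35 0.41] [532.66 -22.97  -8.06]
```

```bash
python3 - <<'E'
from h import *
g=np.load("w8.npy",allow_pickle=True).item(); w7=np.load("w7.npy",allow_pickle=True).item()
f=eyes.grab_frame("wrist"); np.save("w9.npy",f,allow_pickle=True)
for q in (w7,g,f):
    lo=q["image"].min(2).astype(int); print(q["eye"].round(1)); 
    print([lo[216:262:2,c].tolist() for c in (302,355)]); print(lo[124:146:2,310].tolist(), lo[240,290:370:4].tolist())
s=eyes.grab_frame("scene"); t=np.load("t5.npy",allow_pickle=True).item(); t2=eyes.grab_frame("top")
print(cv2.phaseCorrelate(t["image"][118:160,268:330].mean(2).astype(np.float32),t2["image"][118:160,268:330].mean(2).astype(np.float32)))
E
```

```text
[552.  -25.5 222.4]
[[214, 214, 211, 134, 63, 67, 72, 65, 68, 57, 54, 52, 50, 47, 47, 43, 36, 42, 40, 43, 45, 41, 42], [83, 81, 78, 80, 81, 81, 78, 81, 73, 71, 71, 69, 70, 70, 72, 70, 70, 69, 72, 74, 71, 70, 70]]
[247, 247, 247, 247, 247, 247, 247, 247, 247, 247, 247] [71, 69, 70, 50, 45, 136, 150, 148, 150, 149, 156, 150, 43, 44, 72, 70, 69, 70, 80, 82]
[603.8 -30.5 188.8]
[[137, 138, 135, 84, 46, 44, 38, 44, 33, 36, 42, 39, 32, 26, 30, 23, 30, 29, 19, 22, 24, 20, 23], [113, 108, 112, 112, 112, 110, 102, 85, 56, 42, 44, 45, 39, 41, 45, 41, 41, 44, 41, 43, 48, 43, 42]]
[229, 225, 216, 206, 194, 178, 147, 159, 238, 237, 237] [45, 44, 42, 32, 28, 90, 96, 96, 94, 92, 98, 95, 29, 26, 42, 46, 46, 43, 48, 49]
[612.8 -31.4 188.8]
[[139, 140, 137, 86, 44, 42, 43, 34, 40, 40, 32, 35, 23, 32, 34, 30, 27, 26, 21, 27, 25, 27, 27], [111, 111, 114, 113, 113, 112, 102, 85, 59, 47, 43, 45, 43, 46, 43, 43, 41, 46, 44, 40, 47, 41, 43]]
[232, 231, 233, 232, 232, 231, 231, 232, 233, 231, 231] [46, 42, 47, 23, 27, 87, 96, 97, 92, 98, 103, 96, 28, 25, 45, 44, 44, 41, 53, 52]
((0.04356520223926452, 0.4835342505405755), 0.6573938426044252)
```

```bash
python3 - <<'E'
from h import *
np.set_printoptions(precision=1,suppress=True)
for n in ("w5","w8","w9"):
    q=np.load(n+".npy",allow_pickle=True).item(); lo=q["image"].min(2).astype(float)
    r0,r1=(20,48) if n=="w5" else (100,185)
    for c in (200,240,285):
        col=cv2.GaussianBlur(lo[:,c:c+6].mean(1).reshape(-1,1),(1,5),0)[r0:r1,0]; r=r0+np.argmin(np.diff(col))+.5
        print(n,c,r,onz(q,[[c+2.5,r]],66)[0], onz(q,[[c+2.5,r]],76)[0])
E
```

```text
w5 200 32.5 [600.8  78.1  66. ] [598.8  75.   76. ]
w5 240 32.5 [597.1  41.9  66. ] [595.2  39.9  76. ]
w5 285 32.5 [592.9   1.2  66. ] [591.1   0.4  76. ]
w8 200 134.5 [596.4  13.8  66. ] [597.   10.2  76. ]
w8 240 135.5 [594.6  -0.4  66. ] [595.3  -2.8  76. ]
w8 285 135.5 [592.9 -16.5  66. ] [593.8 -17.6  76. ]
w9 200 159.5 [596.5  14.7  66. ] [597.8  11.   76. ]
w9 240 159.5 [595.    0.2  66. ] [596.4  -2.4  76. ]
w9 285 159.5 [593.3 -16.2  66. ] [594.8 -17.5  76. ]
```

Taper and flat are moving together with the grip, with no slip, and the heater has stayed in place. Continuing in small steps.

Request:
{"method": "send_rows", "body": {"targets": "0.0005 0 0 0 0 0 8;0.001 0 0 0 0 0 8;0.0015 0 0 0 0 0 8;0.0015 0 0 0 0 0 8"}}

```text
time_s: 34.18
ee_pos: [534.1, -23.1, -8.1]
ee_rot: [-180.0, -0.0, -6.0]
force: [-2.1, 0.7, 4.0]
gripper_width: 13.5
gripper_force: 4.0
```

```bash
python3 av.py
```

```text
[-2.24  0.2   3.28] [0.23 0.17 0.58] [534.12 -23.11  -8.06]
```

Request:
{"method": "send_rows", "body": {"targets": "0.0005 0 0 0 0 0 8;0.001 0 0 0 0 0 8;0.0015 0 0 0 0 0 8;0.0015 0 0 0 0 0 8"}}

```text
time_s: 34.82
ee_pos: [535.7, -23.3, -8.1]
ee_rot: [-180.0, -0.0, -6.0]
force: [-2.9, 1.5, 3.5]
gripper_width: 14.3
gripper_force: 4.0
```

```bash
python3 av.py
```

```text
[-2.04  0.65  3.45] [0.4  0.22 0.62] [535.7  -23.28  -8.05]
```

Request:
{"method": "send_rows", "body": {"targets": "0.0005 0 0 0 0 0 8;0.001 0 0 0 0 0 8;0.0015 0 0 0 0 0 8;0.0015 0 0 0 0 0 8"}}

```text
time_s: 35.45
ee_pos: [537.2, -23.4, -8.1]
ee_rot: [-180.0, -0.0, -6.0]
force: [-2.0, -0.8, 3.8]
gripper_width: 13.9
gripper_force: 4.0
```

```bash
python3 av.py
```

```text
[-1.92 -0.28  2.94] [0.44 0.23 0.25] [537.17 -23.43  -8.06]
```

Request:
{"method": "send_rows", "body": {"targets": "0.0005 0 0 0 0 0 8;0.001 0 0 0 0 0 8;0.001 0 0 0 0 0 8;0.001 0 0 0 0 0 8"}}

```text
time_s: 36.08
ee_pos: [538.0, -23.5, -8.1]
ee_rot: [-180.0, -0.0, -6.0]
force: [-3.0, 0.1, 3.0]
gripper_width: 13.9
gripper_force: 4.0
```

```bash
python3 av.py
```

```text
[-2.24  0.39  3.1 ] [0.45 0.34 0.3 ] [538.01 -23.52  -8.07]
```

Request:
{"method": "send_rows", "body": {"targets": "0.0005 0 0 0 0 0 8;0.001 0 0 0 0 0 8;0.0015 0 0 0 0 0 8;0.0015 0 0 0 0 0 8"}}

```text
time_s: 36.72
ee_pos: [539.0, -23.6, -8.2]
ee_rot: [-180.0, 0.1, -6.0]
force: [-4.5, 0.5, 4.4]
gripper_width: 13.9
gripper_force: 4.0
```

```bash
python3 av.py
```

```text
[-4.19  0.42  4.15] [0.47 0.38 0.61] [539.03 -23.64  -8.18]
```

Request:
{"method": "send_rows", "body": {"targets": "0.0005 0 0 0 0 0 8;0.001 0 0 0 0 0 8;0.0015 0 0 0 0 0 8;0.0015 0 0 0 0 0 8"}}

```text
time_s: 37.35
ee_pos: [540.4, -23.8, -8.4]
ee_rot: [-180.0, 0.1, -6.0]
force: [-4.8, 1.6, 2.7]
gripper_width: 13.9
gripper_force: 4.0
```

```bash
python3 av.py
```

```text
[-5.44  0.32  3.19] [0.54 0.42 0.34] [540.35 -23.79  -8.4 ]
```

The foot has taken up: the push rose from 2 N to about 5 N. Next I release the grip to shed the preload, regrip lightly, and probe with a tiny push to check the foot is bearing.

Request:
{"method": "send_rows", "body": {"targets": "0 0 0 0 0 0 17;0 0 0 0 0 0 20;0 0 0 0 0 0 24;0 0 0 0 0 0 24;0 0 0 0 0 0 24"}}

```text
time_s: 38.07
ee_pos: [541.7, -23.9, -8.0]
ee_rot: [-180.0, -0.1, -6.0]
force: [-0.0, -0.1, 0.2]
gripper_width: 21.8
gripper_force: 0.0
```

```bash
python3 av.py; python3 - <<'E'
from h import *
f=eyes.grab_frame("wrist"); np.save("w10.npy",f,allow_pickle=True)
E
```

```text
[-0.24  0.15  0.04] [0.52 0.32 0.37] [541.21 -23.85  -8.03]
```

Request:
{"method": "send_rows", "body": {"targets": "0 0 -0.0003 0 0 0 20;0 0 -0.0003 0 0 0 8;0 0 -0.0003 0 0 0 8;0 0 -0.0003 0 0 0 8;0 0 -0.0003 0 0 0 8", "grip_force": 4}}

```text
time_s: 38.83
ee_pos: [541.0, -23.8, -7.7]
ee_rot: [-180.0, -0.0, -6.0]
force: [-0.4, 0.3, 0.3]
gripper_width: 14.1
gripper_force: 4.0
```

```bash
python3 av.py
```

```text
[0.1  0.66 0.72] [0.31 0.27 0.46] [541.01 -23.83  -7.7 ]
```

Request:
{"method": "send_rows", "body": {"targets": "0.0003 0 0 0 0 0 8;0.0006 0 0 0 0 0 8;0.0006 0 0 0 0 0 8"}}

```text
time_s: 39.38
ee_pos: [541.0, -23.8, -7.7]
ee_rot: [-180.0, 0.1, -6.0]
force: [-1.4, 0.4, 2.6]
gripper_width: 13.9
gripper_force: 4.0
```

```bash
python3 av.py
```

```text
[-2.83  0.34  4.01] [0.48 0.41 0.6 ] [540.98 -23.83  -7.73]
```

Request:
{"method": "send_rows", "body": {"targets": "0.0003 0 0 0 0 0 8;0.0005 0 0 0 0 0 8;0.0005 0 0 0 0 0 8"}}

```text
time_s: 39.93
ee_pos: [541.3, -23.9, -7.9]
ee_rot: [-180.0, 0.1, -6.0]
force: [-4.8, 0.0, 4.3]
gripper_width: 14.0
gripper_force: 4.0
```

```bash
python3 av.py
```

```text
[-5.03  0.76  3.92] [0.33 0.43 0.66] [541.35 -23.88  -8.  ]
```

It holds a 5 N push, against 2 N when sliding free, so the foot bears. Releasing and retreating.

Request:
{"method": "send_rows", "body": {"targets": "0 0 0 0 0 0 17;0 0 0 0 0 0 22;0 0 0 0 0 0 30;0 0 0 0 0 0 36;0 0 0 0 0 0 36;0 0 0 0 0 0 36;0 0 -0.01 0 0 0 36;0 0 -0.03 0 0 0 36;0 0 -0.06 0 0 0 36;-0.02 0 -0.1 0 0 0 36;-0.04 0 -0.14 0 0 0 36;-0.06 0 -0.17 0 0 0 36"}}

```text
time_s: 41.23
ee_pos: [482.6, -17.7, 164.4]
ee_rot: [-180.0, -0.1, -6.0]
force: [0.7, 0.1, 0.8]
gripper_width: 33.1
gripper_force: 0.0
```

Request:
{"method": "send_rows", "body": {"targets": "-0.02 0 -0.02 0 0 0 36;-0.04 0 -0.03 0 0 0 36;-0.04 0 -0.03 0 0 0 36;-0.04 0 -0.03 0 0 0 36;-0.04 0 -0.03 0 0 0 36"}}

```text
time_s: 41.65
ee_pos: [443.3, -13.6, 191.8]
ee_rot: [-180.0, -0.0, -6.0]
force: [0.1, 0.2, -1.1]
gripper_width: 32.6
gripper_force: 0.0
```

```bash
python3 - <<'E'
from h import *
np.set_printoptions(precision=1,suppress=True)
for i in range(6): eyes.grab_frame("top")
q=eyes.grab_frame("wrist"); lo=q["image"].min(2).astype(float); print(env.state()["ee_pos"],env.state()["time_s"],q["eye"])
for c in (160,200,240,285):
    col=cv2.GaussianBlur(lo[:,c:c+6].mean(1).reshape(-1,1),(1,5),0)[10:110,0]; r=10+np.argmin(np.diff(col))+.5
    print(c,r,onz(q,[[c+2.5,r]],66)[0])
for r in range(20,150,8):
    x=np.where(lo[r]>185)[0]; print(r,[(int(a[0]),int(a[-1])) for a in np.split(x,np.where(np.diff(x)>2)[0]+1) if len(a)>6])
E
```

```text
[443.  -13.6 191.2] 42.0 [523.5 -22.1 387.8]
160 18.5 [603.7 108.1  66. ]
200 18.5 [600.1  74.   66. ]
240 18.5 [596.6  39.9  66. ]
285 18.5 [592.5   1.5  66. ]
20 []
28 [(308, 343)]
36 [(307, 343)]
44 [(307, 342)]
52 [(307, 342)]
60 [(307, 342)]
68 [(308, 342)]
76 [(307, 342)]
84 [(308, 341)]
92 [(308, 341)]
100 [(308, 341)]
108 [(308, 341)]
116 []
124 []
132 []
140 []
148 []
```

Heater unmoved, shims straight. Handing in.

```bash
python3 -c "
from h import *
print(env.job_done())"
```

```text
the job is handed in; nothing more can be done
None
```

The job is handed in, with no verdict returned: the flat shim is under the short foot, the tapered shim is slid in on top until the foot bore on it, the heater showed no measurable movement, and the gripper has let go of everything.

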